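# Put the paint tub away under the drying rack

### The arm

A 7-joint arm with a two-finger parallel gripper is mounted at the origin on the work surface. World frame = base frame: x ahead of the robot, y to its left, z up, the work surface at z = 0. Lengths are in m, angles in rad, forces in N, time in s.
With the tool pointing down it reaches from about 0.4 to 0.875 m from the base axis. Payload 6.5 kg.
Tool frame: the origin (TCP) lies at the very end of the fingers, on their centre line; the grasp point (between the pads) lies 19 mm behind it; z points along the fingers, y is the direction in which the jaws open and shut (so a half turn about z gives the same grasp; the last joint's range is limited). The gripper opens to 88 mm and grips with 3 to 60 N. Pads are 18 mm wide; open, the fingers measure 123 mm over their backs; the gripper's body (75 mm by 187 mm) begins 45 mm behind the grasp point.
Start: joints at [1.224, 0.536, -0.004, 1.538, 0.003, 1.067, -0.071], TCP at [0.18, -0.625, 0.239] pointing down, gripper open.
Joint ranges: [-2.7, 2.7], [-0.37, 2.16], [-1.27, 1.26], [0.24, 2.4], [-1.31, 4.45], [0.19, 1.91], [-2.76, 2.76]. Speed limits (rad/s): [2.39, 2.39, 3.14, 3.14, 3.14, 3.14, 3.14].

### API

Orientations are given as [roll, pitch, yaw] about the fixed x, y, z axes, in that order (R = Rz(yaw) Ry(pitch) Rx(roll)).
In Python, from plant import robot gives the robot as it stands.
- The arm moves only by the shell command python3 -m inch 'ROWS' [FORCE]. ROWS is text: rows parted by semicolons, each of 7 numbers parted by spaces: the shift along the tool's x, y, z in m, then the turn, a rotation vector about the tool's x, y, z in degrees, then the opening, from -1 (shut) to 1 (fully open). In form: tx ty tz rx ry rz claw; .... A call has 1 to 20 rows; each row is the pose to reach, as a shift and turn from the pose commanded when the call began, along the tool's axes at that moment; what a row does not reach only later rows make up. A row lasts 1/12 s, in which the tool goes at most 41.7 mm and 7.16 degrees, less where a joint would pass 70% of its speed; a pose out of reach is approached as far as the arm can. A call with a gripper value outside its range is refused whole. The fingers move at their own pace and stop on an object; FORCE is the grip in N (left out, the last holds). Time passes only in rows, so rows that repeat a pose let the fingers close. It gives the time, the measured TCP pose, the force and the opening at its end, in the units of the state.
- robot.read_state(): the state, without advancing time (a new reading comes with each control period).
- robot.snapshot(name): name is "scene" or "side" or "wrist"; returns (picture, depth): 480x640x3 uint8, red, green, blue; 480x640 float32, m along the optical axis (not along the pixel's ray), 0 where there is no reading.
- robot.camera_params(name): a dict with "vertical_fov" (degrees; the focal length in pixels is half the picture's height over the tangent of half this angle, whatever the lens; pixels are square), "cx", "cy" (the principal point, pixels), "k1" (the pictures are not rectified: a ray, as slopes to the right and down, at radius r is drawn at 1 + k1 r^2 times it, then the intrinsics apply), "rvec" (rotation vector, rad) and "tvec" (3), from world to camera coordinates, as OpenCV has them; the wrist camera has in their place "T_tool_cam" (4x4, takes a point from camera to tool coordinates, whose origin is the TCP and whose axes are the flange's). Camera axes: x right, y down, z forward; pixel columns grow to the right and rows downward; lengths in m; the calibration is good to about 2 mm. A picture is of the moment at which its call begins: read the wrist's pose just before it. camera_params takes no time and is no camera call.
- robot.hand_in(): hands the job in, once; it reports no verdict.
The state is a dict: "t": time; "joints": joint angles; "joint_velocities": joint speeds; "joint_torque": joint torques, N m; "position": TCP position; "ee_rot": TCP orientation; "ft_force": force on the tool from outside, world axes, zero at the start; "moment": the same for the moment, N m; "grip_width": finger opening in m.
Only numpy, scipy, OpenCV 4.12 (cv2) and the standard library are available. Lean on these libraries where they do the work, as an engineer would, in place of code of your own. Each camera call takes 0.05 s, during which the arm holds its last target.

### The job

Stand the short straight-sided paint tub upright on the floor of the open drawer, beside the flat tin that is already in there and not on top of it, and let go of it. Then ease the drawer gently shut until it is fully home, the tub still standing and the tin still lying flat in it. Do not tip the tub over on the way, and leave the glue bottle, the brush cup and the water cup where they are.

Things in the scene. Friction and masses are not known exactly. Their poses are not given: they have to be found in the camera images.
- tub: Closed white plastic paint tub with grey lid, a straight upright cylinder 58 mm in diameter, 78 mm tall, about 0.2 kg, on the table in front of the drawer (to the robot's right). The only short straight-sided one: the glue bottle is twice as tall. Origin: centre of its underside, z up its axis.
- cabinet: Plywood drawer unit, fixed, 310 wide, 220 deep, 122 mm high. Origin: on the table under the middle of its front; x into the unit (about world +y). Opening 290 wide, 110 mm high. Above it a level wire rack, underside z = 242 mm, juts 110 mm out of the face (x -113 to 223, y +-152) over the open drawer: no room for an upright gripper; reach in below it, the tool leaning to -x.
- drawer (a joint): The drawer's slide, in m: 0 shut (fully home), grows as the drawer comes out of the face (along the unit's -x, to the robot's right), 0.165 fully out. Moves with 2 to 4 N. It starts nearly fully out.
- drawer_floor (a point): Centre of the drawer's inner floor, moving with it, 12 mm above the table; axes as cabinet. Floor: x -96 to 96, y -130 to 130 mm. Side and back walls, 8 mm thick, rise 33 mm above it. The front panel (x -106 to -96, 286 mm wide) tops out 62 mm above the table. With the drawer out by j mm this point is at cabinet x = 96 - j: the rear of the floor stays inside the unit.
- drawer_handle (a point): Middle of the level steel bar handle on the drawer's front panel, 35 mm out from the panel, 100 mm long along the unit's y, 36 mm above the table. Moves with the drawer; push it along the cabinet's +x to shut the drawer.
- tin: Flat closed aluminium pencil tin, 115 mm (x) by 75 mm (y) by 22 mm high, lying loose on the drawer floor, at another place across the drawer each time. Origin: centre of its underside. A tub standing on it would be too tall for the opening.
- glue: Tall white glue bottle, 54 mm in diameter, 165 mm tall, standing on the table to the right or beyond the tub (it and the water cup swap places). Origin: centre of its underside. Leave alone.
- brushes: White cup, 68 mm in diameter, 95 mm tall, with paint brushes standing in it up to 190 mm, behind the drawer unit. Origin: centre of its underside. Leave alone.
- cup: Empty clear plastic water cup, 72 mm in diameter, 95 mm tall. Origin: centre of its underside. Leave alone.
Things that resemble listed ones, but are neither listed nor needed, are in the scene too. What is meant by the tin is not yellow, and is the smaller of those in its own colour.

How it is judged:
On the way:
1. the tub stands upright on the floor of the drawer, let go, with the drawer still open (x of tub in the frame of drawer_floor between -0.075 and 0.075 m and y of tub in the frame of drawer_floor between -0.11 and 0.11 m and z of tub in the frame of drawer_floor between -0.004 and 0.006 m and angle between tub's own z axis and vertical below 0.12 rad and contact force between the fingers and tub below 0.1 N and value of joint drawer above 0.05 m), for 0.2 s.
At the end, for the whole second after the job is handed in: the drawer is shut to within 5 mm; the tub is at rest inside it, upright within 7 degrees, its underside on the drawer floor (within 6 mm); the tin still lies flat on the drawer floor (value of joint drawer below 0.005 m and x of tub in the frame of drawer_floor between -0.075 and 0.075 m and y of tub in the frame of drawer_floor between -0.11 and 0.11 m and z of tub in the frame of drawer_floor between -0.004 and 0.006 m and angle between each of tub, tin's own z axis and vertical below 0.12 rad and z of tin in the frame of drawer_floor between -0.004 and 0.006 m and y of tin in the frame of drawer_floor between -0.13 and 0.13 m and linear speed of tub below 0.02 m/s); the robot touches nothing.
It fails at once if the drawer is slammed (closing faster than 0.35 m/s) (velocity of joint drawer below -0.35 m/s).
It fails at once if the tub is tipped past 45 degrees (angle between tub's own z axis and vertical above 0.785 rad).
It fails at once if the glue bottle, brush cup or water cup is shifted by more than 30 mm or knocked over (distance of any of glue, brushes, cup from where it was at the start of the episode above 0.03 m or angle between any of glue, brushes, cup's own z axis and vertical above 0.4 rad).
It also fails if it takes over 48 s, if anything falls off the work surface, if the arm or the gripper's body presses on something with over 40 N, if the wrist force passes 120 N, or if a joint passes its speed limit or range.

## Working session

There is one attempt and no reset: what is moved stays moved. The work goes in short steps, Python scripts to look and compute and a shell command to move; the robot and the scene stay as the last step left them, time stands still between calls to the robot, and variables do not carry over. Pictures are saved under pics/ and viewed, and the job is handed in when it is done.

```bash
ls; mkdir -p pics; python3 - <<'E'
from plant import robot
import cv2,numpy as np
print(robot.read_state())
for n in ["scene","side","wrist"]:
    p,d=robot.snapshot(n); cv2.imwrite(f"pics/a_{n}.png",p[:,:,::-1]); np.save(f"pics/a_{n}.npy",d)
    print(n,robot.camera_params(n))
E
```

```text
pics
{'t': 0.0, 'joints': array([ 1.22379715,  0.53715943, -0.00443611,  1.53888965,  0.00265156,
        1.06734331, -0.07122705]), 'joint_velocities': array([ 2.61829342e-05,  1.77633531e-04, -9.18752325e-04,  6.19121740e-04,
       -4.79004421e-04, -1.97108487e-03,  1.48922732e-04]), 'joint_torque': array([-8.81680717e-05, -5.70972812e+01,  9.90532525e-01, -2.51594335e+01,
       -5.63141343e-02,  1.79240224e-02,  1.54611339e-04]), 'position': array([ 0.17991837, -0.6239354 ,  0.23783707]), 'ee_rot': array([-3.13980680e+00,  1.77858570e-04,  2.80867014e-01]), 'ft_force': array([ 0.62054101,  0.41784366, -0.56065999]), 'moment': array([-0.00905256, -0.03469715,  0.01297152]), 'grip_width': 0.08823900326924485}
scene {'vertical_fov': 53.204475249228274, 'cx': 322.04875755284496, 'cy': 241.67073580011012, 'k1': 0.012498039185133173, 'rvec': array([ 2.42925266,  0.00906894, -0.02344829]), 'tvec': array([-0.59799315, -0.00153288,  1.51097524])}
side {'vertical_fov': 49.02615878334335, 'cx': 324.90738429297284, 'cy': 238.95576512043104, 'k1': -0.13335162187888688, 'rvec': array([ 2.05601701,  1.44707249, -0.54008773]), 'tvec': array([-0.15150141, -0.40018207,  1.76517683])}
wrist {'vertical_fov': 68.71322585492891, 'cx': 321.6889005321395, 'cy': 240.79037975514075, 'k1': -0.06445677178703796, 'T_tool_cam': array([[ 7.75288310e-04, -9.56093695e-01, -2.93060138e-01,
         7.55122926e-02],
       [ 9.99999005e-01,  3.95954868e-04,  1.35370709e-03,
         2.15287324e-04],
       [-1.17823222e-03, -2.93060896e-01,  9.56093051e-01,
        -1.46097036e-01],
       [ 0.00000000e+00,  0.00000000e+00,  0.00000000e+00,
         1.00000000e+00]])}
```

View pics/a_scene.png

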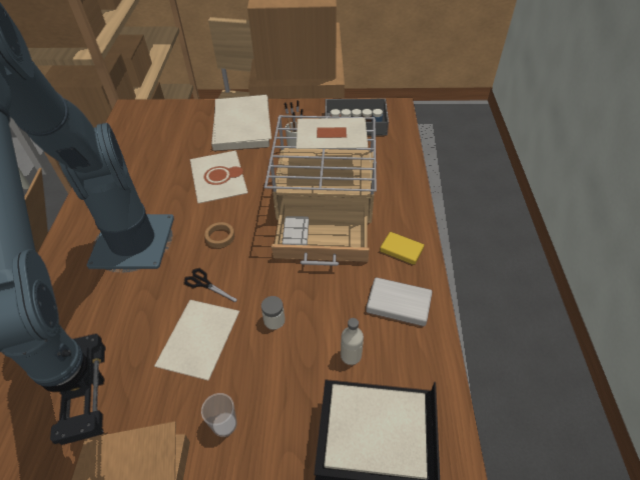

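View pics/a_side.png

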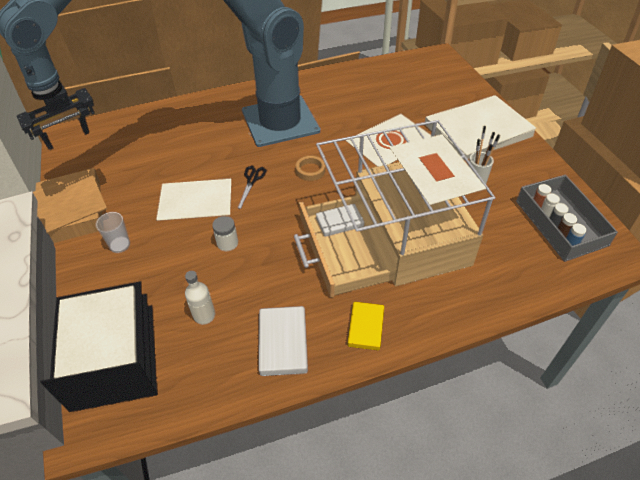

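View pics/a_wrist.png

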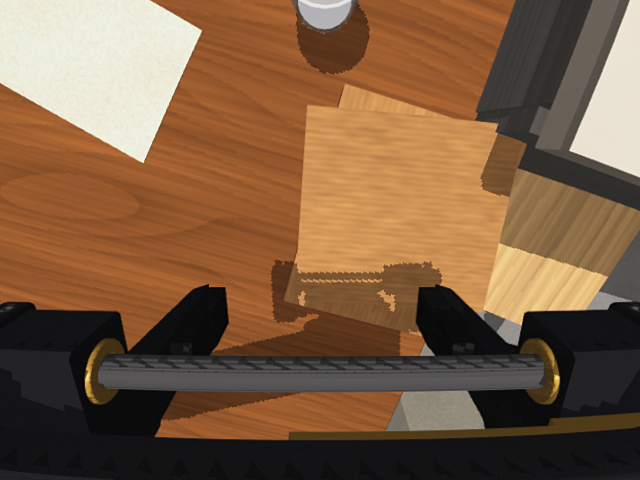

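Scene view: tub with grey lid at about (273,313), bottle at (351,343), water cup at (219,415), drawer front around (320,254), tin at (294,231), on the robot's side of the drawer. Next, enlarged crops.

```bash
cat > h.py <<'E'
import numpy as np,cv2
from scipy.spatial.transform import Rotation as R
from plant import robot
def K(c):
    f=240/np.tan(np.radians(c["vertical_fov"])/2); return np.array([[f,0,c["cx"]],[0,f,c["cy"]],[0,0,1.]])
def slopes(c,uv):
    k=K(c); q=(np.atleast_2d(uv).astype(float)-[c["cx"],c["cy"]])/k[0,0]; s=q.copy()
    for _ in range(20): s=q/(1+c["k1"]*(s**2).sum(1,keepdims=True))
    return s
def extr(c,pose=None):  # cam->world
    T=np.eye(4)
    if "rvec" in c:
        r=R.from_rotvec(c["rvec"]).as_matrix(); T[:3,:3]=r.T; T[:3,3]=-r.T@c["tvec"]
    else:
        W=np.eye(4); W[:3,:3]=R.from_euler("xyz",pose[1]).as_matrix(); W[:3,3]=pose[0]; T=W@c["T_tool_cam"]
    return T
def ray(name,uv,pose=None):
    c=robot.camera_params(name); T=extr(c,pose); s=slopes(c,uv)
    d=np.c_[s,np.ones(len(s))]@T[:3,:3].T; return T[:3,3],d   # d scaled to depth 1
def tri(obs): # list of (name,uv[,pose])
    A=np.zeros((3,3));b=np.zeros(3)
    L=[]
    for o in obs:
        p,d=ray(*o); d=d[0]/np.linalg.norm(d[0]); P=np.eye(3)-np.outer(d,d); A+=P;b+=P@p;L.append((p,P))
    x=np.linalg.solve(A,b); return x,[np.linalg.norm(P@(x-p)) for p,P in L]
def atz(name,uv,z,pose=None):
    p,d=ray(name,uv,pose); return p+d*((z-p[2])/d[:,2])[:,None]
def proj(name,X,pose=None):
    c=robot.camera_params(name); T=np.linalg.inv(extr(c,pose)); x=np.atleast_2d(X)@T[:3,:3].T+T[:3,3]; s=x[:,:2]/x[:,2:]
    return s*(1+c["k1"]*(s**2).sum(1,keepdims=True))*K(c)[0,0]+[c["cx"],c["cy"]]
def cloud(name,d,pose=None):
    v,u=np.mgrid[:480,:640]; p,dd=ray(name,np.c_[u.ravel(),v.ravel()],pose); X=p+dd*d.reshape(-1,1); X[d.ravel()==0]=np.nan; return X.reshape(480,640,3)
def crop(img,x,y,w,h,k,fn):
    cv2.imwrite(fn,cv2.resize(img[y:y+h,x:x+w],None,fx=k,fy=k,interpolation=cv2.INTER_CUBIC))
E
python3 - <<'E'
from h import *
a=cv2.imread("pics/a_scene.png");b=cv2.imread("pics/a_side.png")
crop(a,230,190,200,150,4,"pics/c1.png"); crop(b,190,180,200,150,4,"pics/c2.png")
for n in ["scene","side"]:
    X=cloud(n,np.load(f"pics/a_{n}.npy"))
    for uv in ([(272,306),(351,330),(294,231)] if n=="scene" else [(223,224),(338,218),(352,325)]): print(n,uv,X[uv[1],uv[0]].round(4))
E
```

```text
scene (272, 306) [ 0.4725 -0.2928  0.0803]
scene (351, 330) [ 0.6733 -0.4018  0.1462]
scene (294, 231) [0.512  0.0094 0.0374]
side (223, 224) [ 0.4698 -0.2868  0.0753]
side (338, 218) [0.5129 0.0161 0.0302]
side (352, 325) [ 0.8324 -0.0683  0.0179]
```

View pics/c1.png

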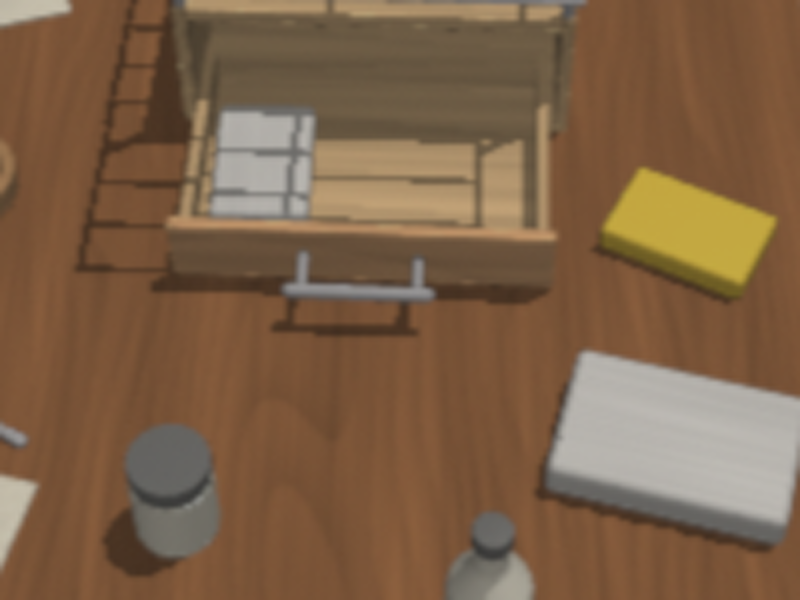

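View pics/c2.png

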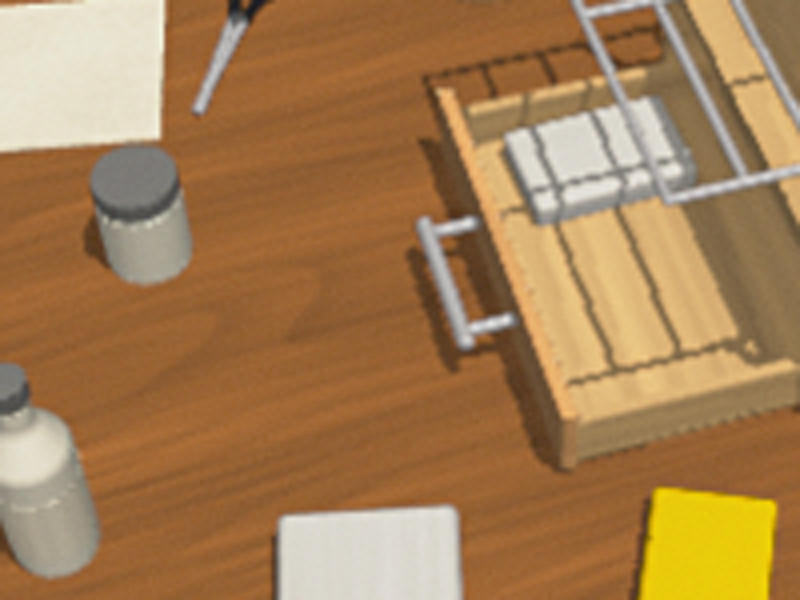

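```bash
python3 - <<'E'
from h import *
S=lambda x,y:(230+x/4-.375,190+y/4-.375); D=lambda x,y:(190+x/4-.375,180+y/4-.375)
for n,a,b in [("tublid",(169,458),(136,181)),("hL",(286,290),(424,223)),("hR",(432,294),(467,342)),("pL",(170,222),(437,90)),("pR",(555,237),(566,416)),
 ("tin bl",(220,109),(655,98)),("tin br",(316,113),(690,162)),("tin fr",(308,217),(541,208)),("tin fl",(212,215),(507,136)),("gluecap",(493,530),(8,383))]:
    x,e=tri([("scene",S(*a)),("side",D(*b))]); print(n,x.round(4),np.round(e,4))
cup=atz("scene",[(219,425),(218,404)],0.0); print(cup)
# rack front corners
print(tri([("scene",(268,187)),("side",(392,232))]))
E
```

```text
tublid [ 0.4718 -0.2849  0.075 ] [0.0014 0.0014]
hL [ 0.539  -0.1126  0.0369] [0. 0.]
hR [ 0.6452 -0.1181  0.0401] [0.0005 0.0005]
pL [ 0.4544 -0.0748  0.0681] [0.0007 0.0007]
pR [ 0.7349 -0.0848  0.0639] [0.0001 0.0001]
tin bl [0.4786 0.0749 0.0312] [0.0005 0.0005]
tin br [0.5536 0.0681 0.0391] [0.0037 0.0037]
tin fr [ 0.5513 -0.0364  0.0326] [0.0021 0.0021]
tin fl [ 0.4789 -0.0347  0.031 ] [0.0007 0.0007]
gluecap [ 0.6774 -0.3899  0.162 ] [0.0002 0.0002]
[[ 0.3629472  -0.57182472  0.        ]
 [ 0.35268504 -0.52150921  0.        ]]
(array([ 0.4435239 ,  0.24370148, -0.0801774 ]), [np.float64(0.07581454741767871), np.float64(0.07581454741767853)])
```

```bash
cat >> h.py <<'E'
def goal(th,yaw=0.0): # lean th deg; camera side down; tool z=(0,sin,-cos), yawed about world z by yaw deg
    t=np.radians(th); z=np.array([0,np.sin(t),-np.cos(t)]); x=np.array([0,-np.cos(t),-np.sin(t)]); y=np.cross(z,x)
    return R.from_euler("z",yaw,degrees=True).as_matrix()@np.c_[x,y,z]
def rel(p,Rg,grasp=False,base=None):
    """row shift(m) & rotvec(deg) to reach TCP p (or grasp point p)"""
    s=robot.read_state(); b=(s["position"],s["ee_rot"]) if base is None else base
    Rb=R.from_euler("xyz",b[1]).as_matrix(); p=np.array(p,float)
    if grasp: p=p+Rg[:,2]*.019
    return (Rb.T@(p-b[0])).round(4), np.degrees(R.from_matrix(Rb.T@Rg).as_rotvec()).round(2)
def st():
    s=robot.read_state(); print("t",round(s["t"],2),"p",s["position"].round(4),"rpy",np.degrees(s["ee_rot"]).round(2),"F",s["ft_force"].round(1),"g",round(s["grip_width"],4),"j",s["joints"].round(2))
E
python3 - <<'E'
from h import *
st()
print(rel((.45,-.40,.27),goal(0)))
print(rel((.472,-.37,.16),goal(45),True))
E
```

```text
t 0.15 p [ 0.18   -0.6241  0.2381] rpy [-1.7993e+02  1.0000e-02  1.6090e+01] F [-0.2  0.3  0.5] g 0.0883 j [ 1.22  0.54 -0.    1.54  0.    1.07 -0.07]
(array([ 0.3216, -0.1405, -0.0318]), array([-5.0000e-02,  7.0000e-02,  1.0609e+02]))
(array([ 0.3547, -0.176 ,  0.0917]), array([ 41.33, -31.06,  99.91]))
```

```bash
python3 -m inch '0.08 -0.035 -0.032 0 0 26 1;0.16 -0.07 -0.032 0 0 53 1;0.24 -0.105 -0.032 0 0 80 1;0.322 -0.14 -0.032 0 0 106 1;0.322 -0.14 -0.032 0 0 106 1;0.322 -0.14 -0.032 0 0 106 1;0.322 -0.14 -0.032 0 0 106 1;0.322 -0.14 -0.032 0 0 106 1;0.322 -0.14 -0.032 0 0 106 1;0.322 -0.14 -0.032 0 0 106 1;0.322 -0.14 -0.032 0 0 106 1;0.322 -0.14 -0.032 0 0 106 1;0.322 -0.14 -0.032 0 0 106 1;0.322 -0.14 -0.032 0 0 106 1;0.322 -0.14 -0.032 0 0 106 1;0.322 -0.14 -0.032 0 0 106 1;0.322 -0.14 -0.032 0 0 106 1;0.322 -0.14 -0.032 0 0 106 1' 30
python3 -c "
from h import *
st();print(rel((.472,-.37,.16),goal(45),True))"
```

```text
t: 1.65
position: [0.4507, -0.4006, 0.2705]
ee_rot: [3.141, 0.0, -1.566]
ft_force: [-0.4, -0.4, 0.1]
grip_width: 0.088
t 1.65 p [ 0.4507 -0.4006  0.2705] rpy [ 1.7998e+02  1.0000e-02 -8.9700e+01] F [-0.4 -0.4  0.1] g 0.088 j [ 0.44  0.43  0.29  1.65 -0.14  1.08 -2.37]
(array([-0.0439, -0.0216,  0.124 ]), array([  0.13, -44.99,   0.28]))
```

```bash
python3 -m inch '-0.01 -0.01 0.02 0 -7 0 1;-0.02 -0.015 0.04 0 -14 0 1;-0.03 -0.022 0.06 0 -21 0 1;-0.044 -0.022 0.08 0 -28 0 1;-0.044 -0.022 0.1 0 -35 0 1;-0.044 -0.022 0.12 0 -42 0 1;-0.044 -0.022 0.124 0 -45 0 1;-0.044 -0.022 0.124 0 -45 0 1;-0.044 -0.022 0.124 0 -45 0 1;-0.044 -0.022 0.124 0 -45 0 1;-0.044 -0.022 0.124 0 -45 0 1'
python3 - <<'E'
from h import *
st();s=robot.read_state()
for n in ["wrist","side"]:
    p,d=robot.snapshot(n); cv2.imwrite(f"pics/b_{n}.png",p[:,:,::-1])
print(rel((.472,-.37,.16),goal(45),True))
E
```

```text
t: 2.57
position: [0.474, -0.3565, 0.1489]
ee_rot: [-3.137, 0.782, -1.564]
ft_force: [0.2, 0.1, 0.7]
grip_width: 0.088
t 2.57 p [ 0.474  -0.3565  0.1489] rpy [-179.72   44.81  -89.59] F [0.2 0.1 0.7] g 0.088 j [ 0.78  0.92  0.09  1.31 -0.55  1.57 -2.08]
(array([0.0016, 0.0017, 0.0014]), array([ 0.03, -0.16,  0.25]))
```

View pics/b_wrist.png

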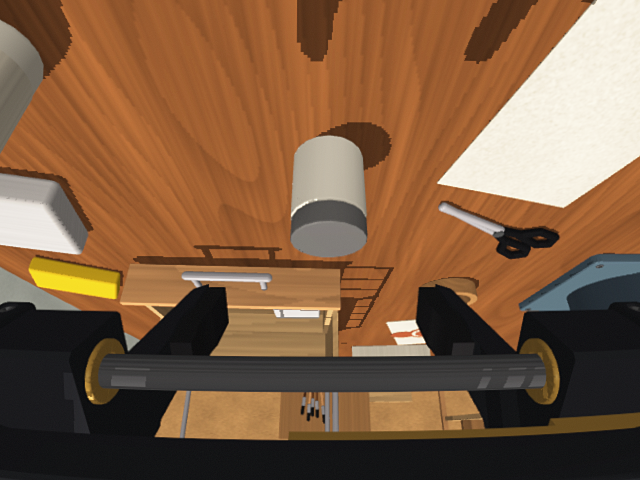

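View pics/b_side.png

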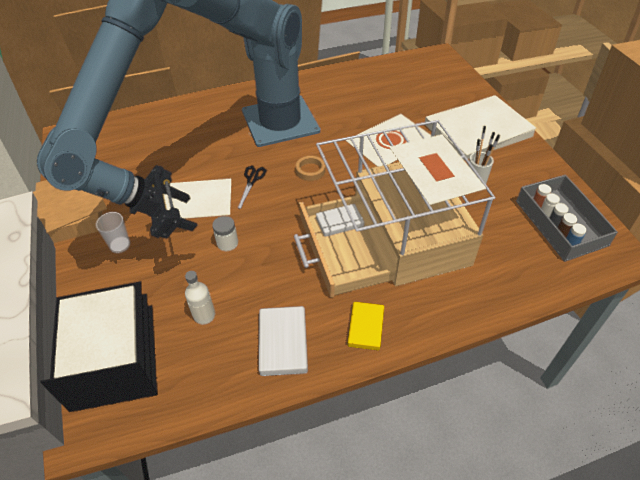

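Wrist view: the tub is centred near column 329, with its lid face ellipse around (329,237). The side view shows the gripper leaning and well clear of the cup. I'll cross-check the lid position against this view.

```bash
python3 - <<'E'
from h import *
s=robot.read_state();P=(s["position"],s["ee_rot"])
print(atz("wrist",[(329,238),(292,230),(367,235)],.078,P).round(4))
S=(230+169/4-.375,190+458/4-.375);D=(190+136/4-.375,180+181/4-.375)
print(tri([("wrist",(329,238),P),("scene",S),("side",D)]))
print(rel((.474,-.287,.055),goal(45),True))
E
```

```text
[[ 0.4681 -0.2921  0.078 ]
 [ 0.4939 -0.3033  0.078 ]
 [ 0.4413 -0.2968  0.078 ]]
(array([ 0.46985802, -0.28432037,  0.07349936]), [np.float64(0.0019515619243565662), np.float64(0.0018251147899617263), np.float64(0.001958692652416353)])
(array([ 0.0168, -0.0003,  0.1344]), array([ 0.03, -0.16,  0.25]))
```

```bash
python3 -m inch '0.017 0.005 0.02 0 0 0 1;0.017 0.005 0.045 0 0 0 1;0.017 0.005 0.07 0 0 0 1;0.017 0.005 0.095 0 0 0 1;0.017 0.005 0.115 0 0 0 1;0.017 0.005 0.129 0 0 0 1;0.017 0.005 0.134 0 0 0 1;0.017 0.005 0.134 0 0 0 1;0.017 0.005 0.134 0 0 0 1'
python3 - <<'E'
from h import *
st()
for n in ["wrist","side"]:
    p,d=robot.snapshot(n); p=p[:,:,::-1]
    if n=="side": crop(np.ascontiguousarray(p),100,150,200,150,4,"pics/c_side.png")
    else: cv2.imwrite(f"pics/c_{n}.png",p)
E
```

```text
t: 3.42
position: [0.468, -0.2748, 0.0409]
ee_rot: [-3.14, 0.784, -1.568]
ft_force: [0.6, 0.1, 1.0]
grip_width: 0.0881
t 3.42 p [ 0.468  -0.2748  0.0409] rpy [-179.91   44.9   -89.83] F [0.6 0.1 1. ] g 0.0881 j [ 0.73  0.98  0.05  1.52 -0.6   1.31 -2.01]
```

View pics/c_wrist.png

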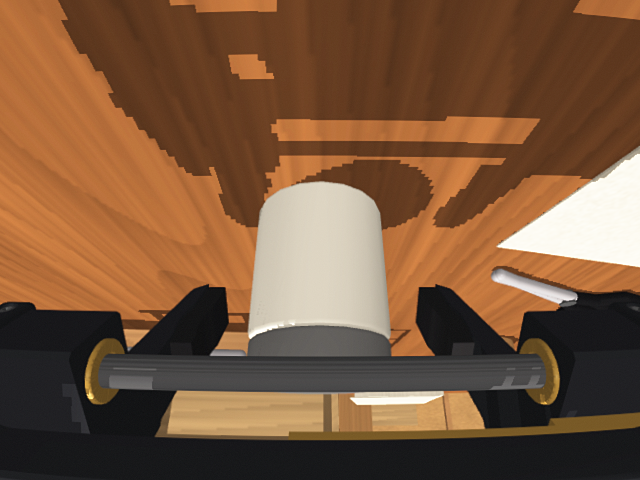

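View pics/c_side.png

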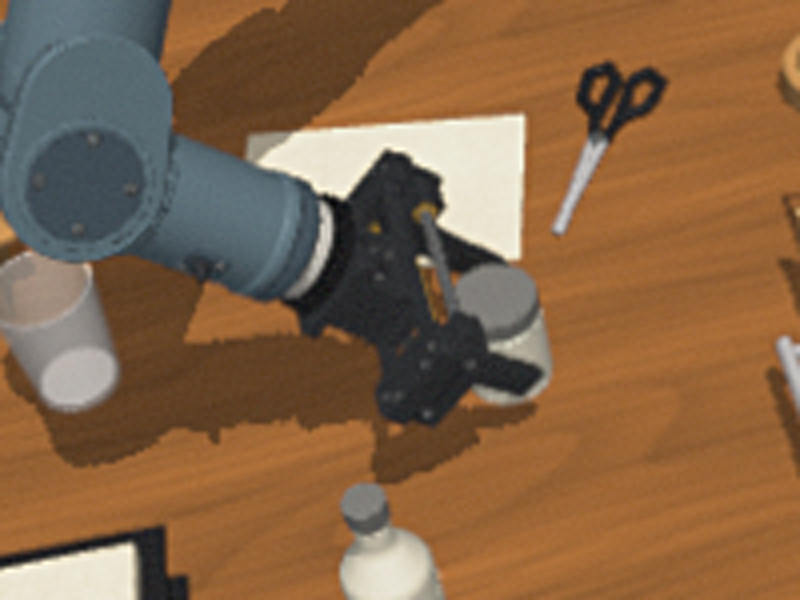

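The tub sits centred between the fingers (columns 250–390, fingers at 225 and 420). Closing now.

```bash
python3 -m inch '0 0 0 0 0 0 0.3;0 0 0 0 0 0 0.1;0 0 0 0 0 0 -1;0 0 0 0 0 0 -1;0 0 0 0 0 0 -1;0 0 0 0 0 0 -1;0 0 0 0 0 0 -1;0 0 0 0 0 0 -1;0 0 0 0 0 0 -1;0 0 0 0 0 0 -1' 25
python3 - <<'E'
from h import *
st()
s=robot.read_state()
Rb=R.from_euler("xyz",s["ee_rot"]).as_matrix(); 
print("up in tool",Rb.T@[0,0,.1], "y",Rb.T@[0,.1,0])
E
```

```text
t: 4.35
position: [0.4677, -0.2741, 0.04]
ee_rot: [-3.141, 0.785, -1.569]
ft_force: [1.2, -0.3, 1.0]
grip_width: 0.0575
t 4.35 p [ 0.4677 -0.2741  0.04  ] rpy [-179.97   44.99  -89.89] F [ 1.2 -0.3  1. ] g 0.0575 j [ 0.73  0.98  0.05  1.52 -0.6   1.31 -2.01]
up in tool [-7.06959129e-02 -3.18078837e-05 -7.07254331e-02] y [-0.07072532 -0.00015258  0.07069587]
```

```bash
python3 -m inch '-0.003 0 -0.003 0 0 0 -1;-0.008 0 -0.008 0 0 0 -1;-0.016 0 -0.016 0 0 0 -1;-0.026 0 -0.026 0 0 0 -1;-0.038 0 -0.038 0 0 0 -1;-0.05 0 -0.05 0 0 0 -1;-0.06 0 -0.06 0 0 0 -1;-0.067 0 -0.067 0 0 0 -1;-0.071 0 -0.071 0 0 0 -1;-0.071 0 -0.071 0 0 0 -1;-0.071 0 -0.071 0 0 0 -1'
python3 - <<'E'
from h import *
st()
for n in ["scene","side"]:
    p,d=robot.snapshot(n); p=np.ascontiguousarray(p[:,:,::-1])
    crop(p,*((150,150) if n=="side" else (230,190)),200,150,4,f"pics/d_{n}.png")
E
```

```text
t: 5.27
position: [0.4674, -0.274, 0.1402]
ee_rot: [3.141, 0.785, -1.569]
ft_force: [0.7, -0.0, -1.9]
grip_width: 0.0573
t 5.27 p [ 0.4674 -0.274   0.1402] rpy [179.99  44.99 -89.91] F [ 0.7 -0.  -1.9] g 0.0573 j [ 0.72  0.83  0.06  1.53 -0.58  1.43 -2.08]
```

View pics/d_side.png

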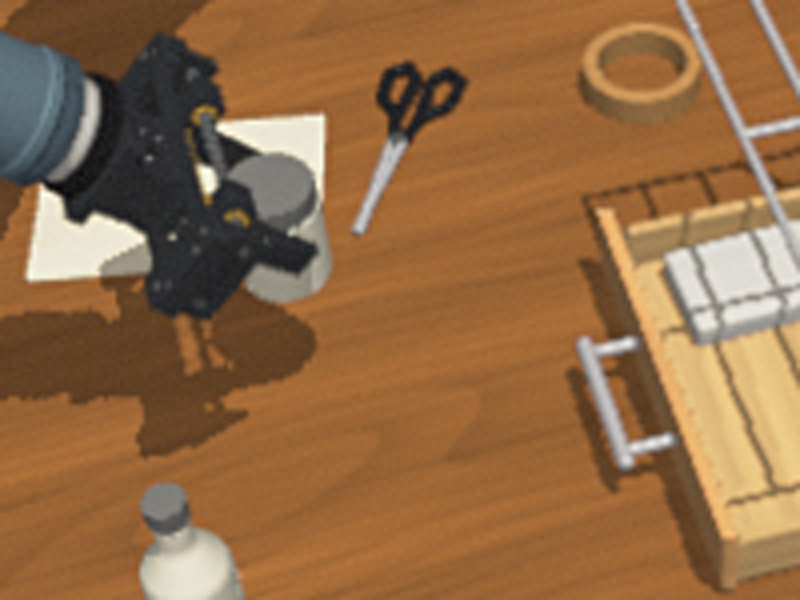

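View pics/d_scene.png

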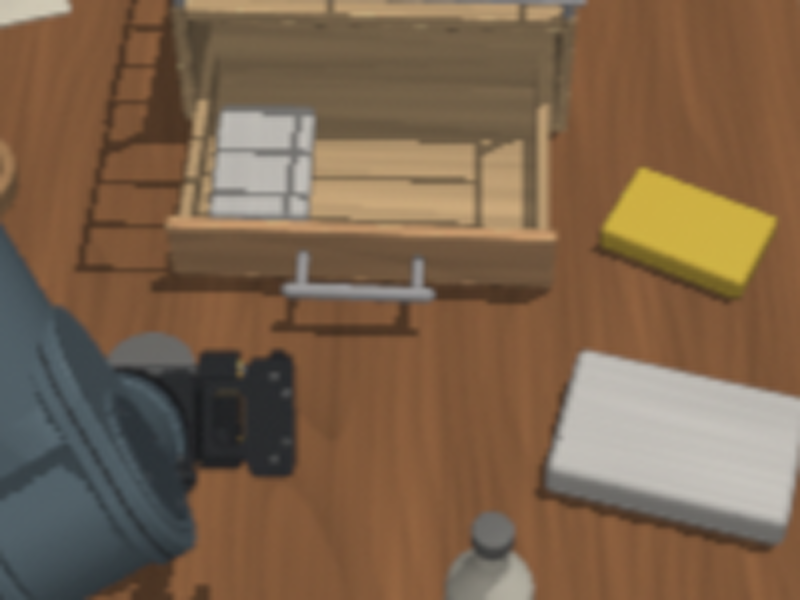

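```bash
python3 -m inch '-0.006 0 0.006 0 0 0 -1;-0.018 0 0.018 0 0 0 -1;-0.033 0 0.033 0 0 0 -1;-0.048 -0.005 0.048 0 0 0 -1;-0.062 -0.015 0.062 0 0 0 -1;-0.075 -0.03 0.075 0 0 0 -1;-0.086 -0.046 0.088 0 0 0 -1;-0.095 -0.062 0.099 0 0 0 -1;-0.103 -0.08 0.109 0 0 0 -1;-0.111 -0.098 0.119 0 0 0 -1;-0.119 -0.116 0.128 0 0 0 -1;-0.127 -0.134 0.138 0 0 0 -1;-0.135 -0.15 0.147 0 0 0 -1;-0.14 -0.163 0.153 0 0 0 -1;-0.143 -0.171 0.157 0 0 0 -1;-0.144 -0.174 0.158 0 0 0 -1;-0.144 -0.174 0.158 0 0 0 -1;-0.144 -0.174 0.158 0 0 0 -1'
python3 - <<'E'
from h import *
st()
for n in ["scene","side"]:
    p,d=robot.snapshot(n); p=np.ascontiguousarray(p[:,:,::-1])
    crop(p,*((230,150) if n=="side" else (230,160)),200,150,4,f"pics/e_{n}.png")
print(atz("scene",[(268,187)],.245), atz("side",[(392,232),(317,153)],.245))
print(rel((.6415,.0185,.118),goal(45)))
E
```

```text
t: 6.87
position: [0.6404, -0.061, 0.1299]
ee_rot: [3.14, 0.785, -1.571]
ft_force: [0.5, 0.3, -1.7]
grip_width: 0.0573
t 6.87 p [ 0.6404 -0.061   0.1299] rpy [179.9   44.97 -90.02] F [ 0.5  0.3 -1.7] g 0.0573 j [ 0.4   0.87 -0.05  1.48 -0.74  1.23 -2.37]
[[ 0.45461545 -0.01665589  0.245     ]] [[ 0.77462381  0.03719723  0.245     ]
 [ 0.47825289 -0.02853277  0.245     ]]
(array([-0.0479, -0.0011,  0.0651]), array([ 0.05, -0.04, -0.03]))
```

View pics/e_side.png

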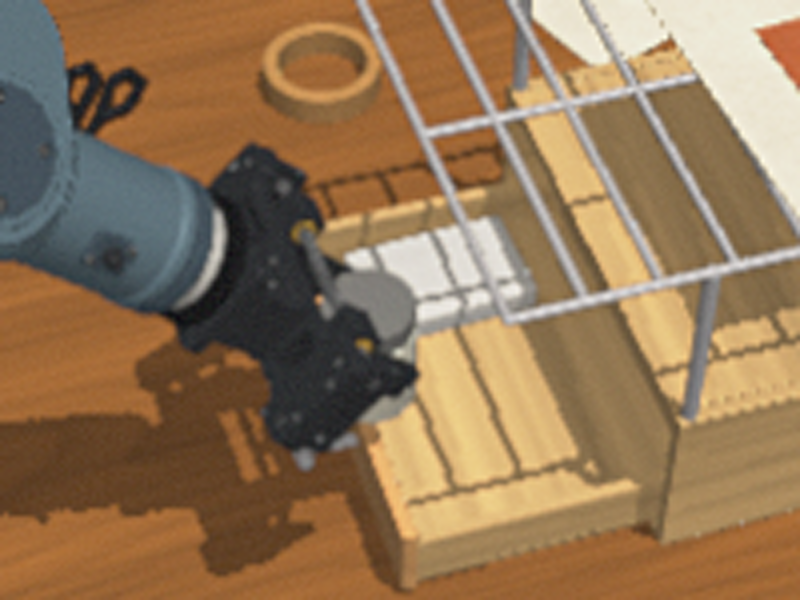

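View pics/e_scene.png

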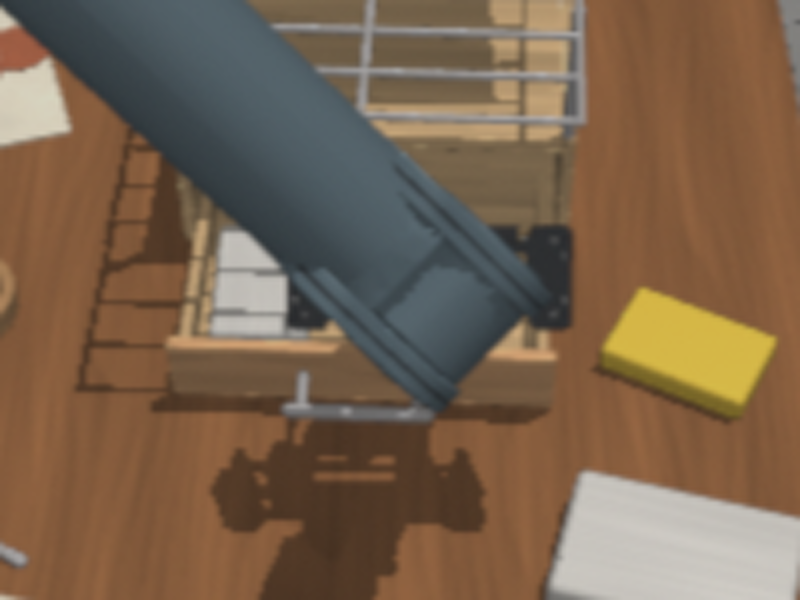

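```bash
python3 - <<'E'
from h import *
p,d=robot.snapshot("scene"); X=cloud("scene",d)
for c in [(100,50),(200,100),(250,160),(300,200),(350,250),(400,300),(440,340),(430,390)]:
    u=int(230+c[0]/4);v=int(160+c[1]/4); print((u,v),X[v,u].round(3))
p,d=robot.snapshot("side");cv2.imwrite("pics/f_side.png",p[:,:,::-1])
X=cloud("side",d)
for c in [(80,180),(240,100),(260,130),(200,100)]: print(c,X[c[1],c[0]].round(3))
E
```

```text
(255, 172) [ 0.481 -0.281  0.528]
(280, 185) [ 0.527 -0.288  0.501]
(292, 200) [ 0.55  -0.301  0.473]
(305, 210) [ 0.575 -0.309  0.452]
(317, 222) [ 0.598 -0.317  0.426]
(330, 235) [ 0.624 -0.32   0.389]
(340, 245) [ 0.645 -0.336  0.376]
(337, 257) [ 0.639 -0.353  0.357]
(80, 180) [ 0.128 -0.653  0.054]
(240, 100) [-0.158 -0.101  0.006]
(260, 130) [ 0.042 -0.08   0.012]
(200, 100) [ 0.549 -0.283  0.508]
```

View pics/f_side.png

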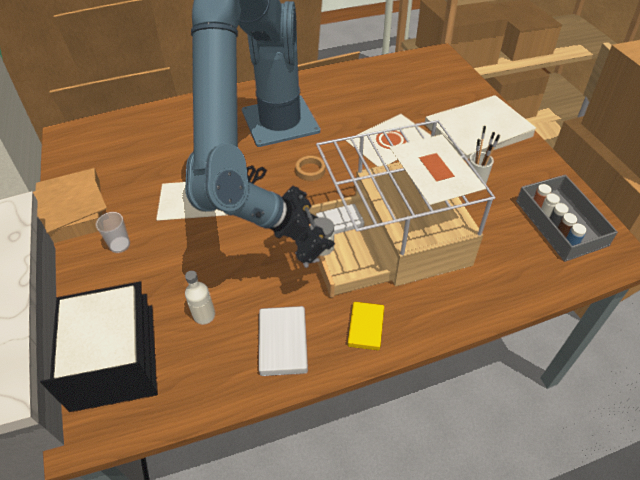

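The forearm surface sits near y = -0.3 and z ≥ 0.36, well clear of the rack. I'll go into the drawer now.

```bash
python3 -m inch '-0.003 0 0.004 0 0 0 -1;-0.008 0 0.011 0 0 0 -1;-0.015 0 0.02 0 0 0 -1;-0.023 -0.001 0.03 0 0 0 -1;-0.031 -0.001 0.041 0 0 0 -1;-0.039 -0.001 0.052 0 0 0 -1;-0.045 -0.001 0.061 0 0 0 -1;-0.048 -0.001 0.065 0 0 0 -1;-0.048 -0.001 0.065 0 0 0 -1;-0.048 -0.001 0.065 0 0 0 -1'
python3 - <<'E'
from h import *
st()
for n in ["scene","side","wrist"]:
    p,d=robot.snapshot(n); p=np.ascontiguousarray(p[:,:,::-1])
    if n=="wrist": cv2.imwrite("pics/g_wrist.png",p)
    else: crop(p,*((250,150) if n=="side" else (230,160)),200,150,4,f"pics/g_{n}.png")
E
```

```text
t: 7.9
position: [0.642, 0.0196, 0.1183]
ee_rot: [3.142, 0.785, -1.569]
ft_force: [0.5, -1.0, -2.3]
grip_width: 0.0576
t 7.9 p [0.642  0.0196 0.1183] rpy [180.    44.97 -89.9 ] F [ 0.5 -1.  -2.3] g 0.0576 j [ 0.31  0.85 -0.09  1.56 -0.79  1.12 -2.4 ]
```

View pics/g_side.png

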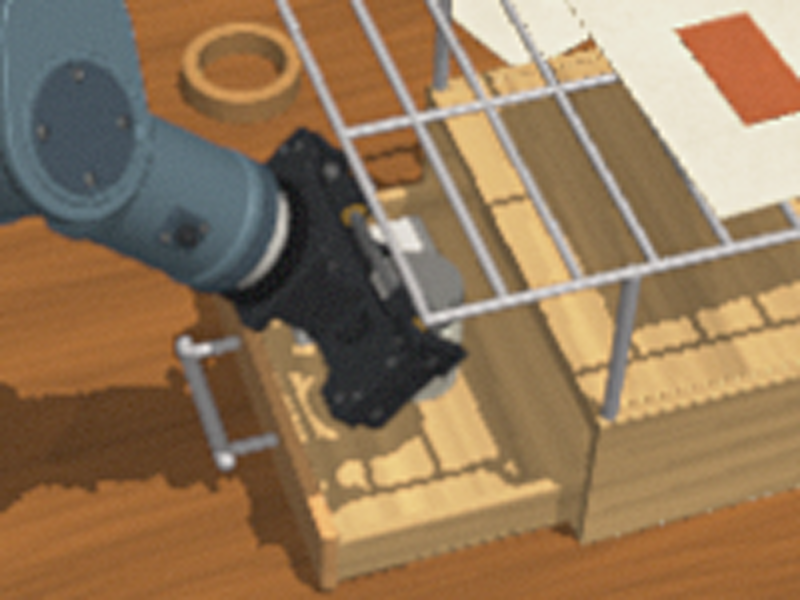

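View pics/g_scene.png

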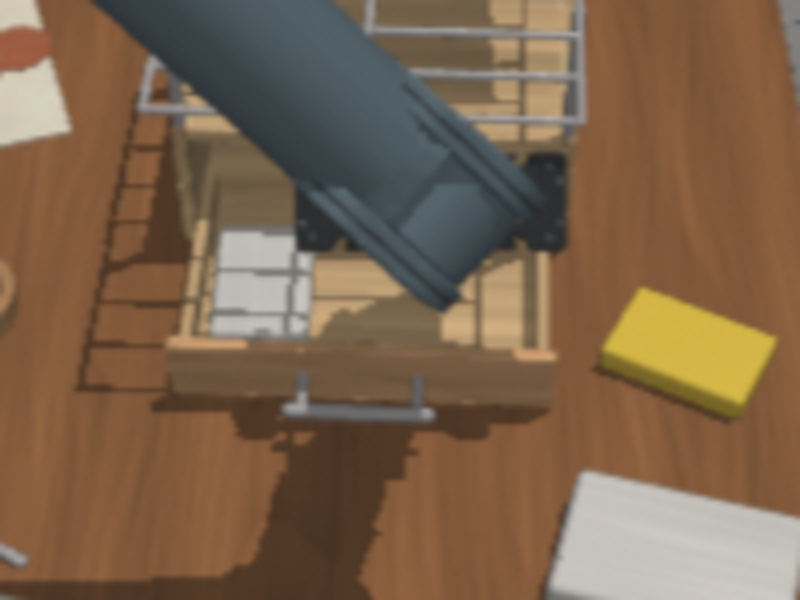

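View pics/g_wrist.png

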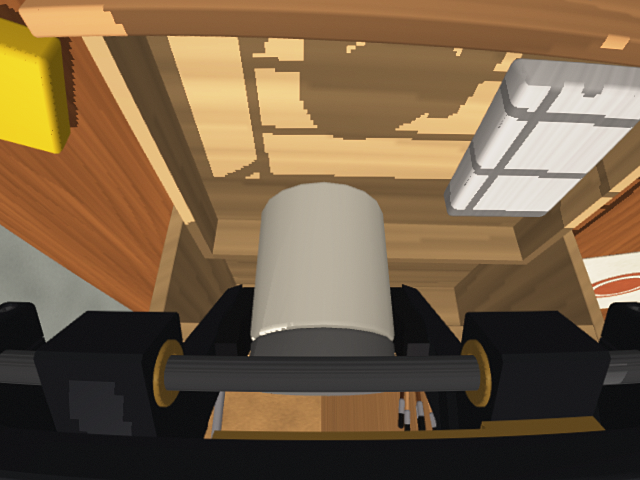

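Tub is over the free floor, right of the tin (tin at (560,130) in the wrist view) and below the rack edge. Lowering it.

```bash
python3 -m inch '0.003 0 0.003 0 0 0 -1;0.008 0 0.008 0 0 0 -1;0.015 0 0.015 0 0 0 -1;0.023 0 0.023 0 0 0 -1;0.03 0 0.03 0 0 0 -1;0.036 0 0.036 0 0 0 -1;0.04 0 0.04 0 0 0 -1;0.0425 0 0.0425 0 0 0 -1;0.0425 0 0.0425 0 0 0 -1;0.0425 0 0.0425 0 0 0 -1'
```

```text
t: 8.88
position: [0.6421, 0.0198, 0.0583]
ee_rot: [-3.142, 0.786, -1.569]
ft_force: [1.4, -0.2, -1.7]
grip_width: 0.0572
```

```bash
python3 -m inch '0.001 0 0.001 0 0 0 -1;0.002 0 0.002 0 0 0 -1;0.003 0 0.003 0 0 0 -1;0.003 0 0.003 0 0 0 -1;0.003 0 0.003 0 0 0 -1'; python3 -m inch '0.0007 0 0.0007 0 0 0 -1;0.0007 0 0.0007 0 0 0 -1;0.0007 0 0.0007 0 0 0 -1'
```

```text
t: 9.3
position: [0.642, 0.0197, 0.0541]
ee_rot: [3.142, 0.785, -1.569]
ft_force: [-0.7, 0.4, -2.4]
grip_width: 0.057
t: 9.55
position: [0.642, 0.0197, 0.0531]
ee_rot: [3.141, 0.785, -1.569]
ft_force: [0.3, -0.5, -2.1]
grip_width: 0.0577
```

```bash
python3 - <<'E'
from h import *
st()
for n in ["side","wrist"]:
    p,d=robot.snapshot(n); p=np.ascontiguousarray(p[:,:,::-1])
    if n=="wrist": cv2.imwrite("pics/i_wrist.png",p)
    else: crop(p,250,150,200,150,4,f"pics/i_{n}.png")
E
```

```text
t 9.55 p [0.642  0.0197 0.0531] rpy [179.99  45.   -89.92] F [ 0.3 -0.5 -2.1] g 0.0577 j [ 0.32  0.95 -0.1   1.55 -0.8   1.05 -2.33]
```

View pics/i_wrist.png

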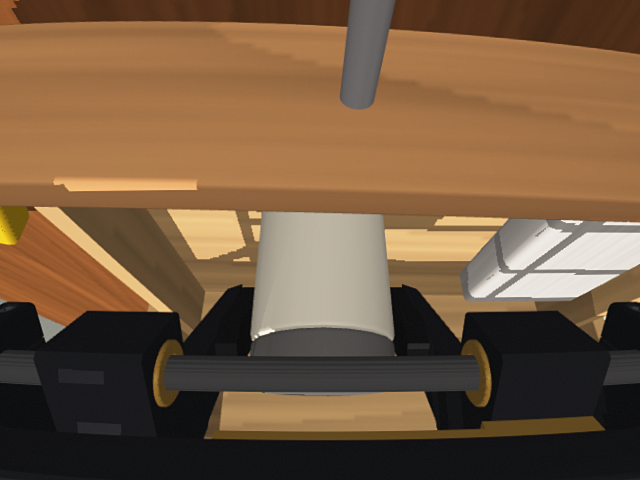

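View pics/i_side.png

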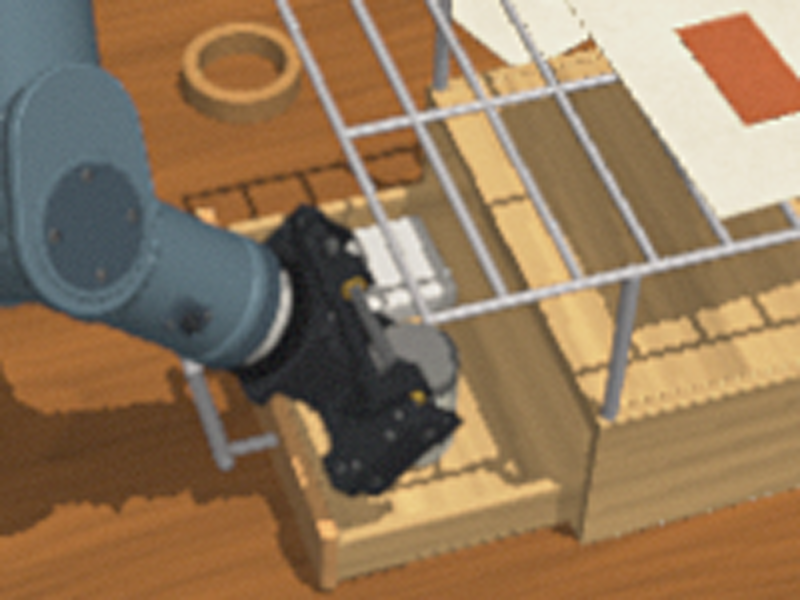

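```bash
python3 -m inch '0.0007 0 0.0007 0 0 0 -1;0.0007 0 0.0007 0 0 0 -1;0.0007 0 0.0007 0 0 0 -1'; python3 -m inch '0.0007 0 0.0007 0 0 0 -1;0.0007 0 0.0007 0 0 0 -1;0.0007 0 0.0007 0 0 0 -1'
```

```text
t: 9.9
position: [0.642, 0.0197, 0.052]
ee_rot: [3.141, 0.785, -1.569]
ft_force: [-0.2, 0.4, -2.0]
grip_width: 0.0573
t: 10.15
position: [0.6421, 0.02, 0.052]
ee_rot: [-3.141, 0.787, -1.569]
ft_force: [-2.6, -1.8, 5.5]
grip_width: 0.0575
```

```bash
python3 -m inch '-0.0004 0 -0.0004 0 0 0 -1;-0.0004 0 -0.0004 0 0 0 0.32;-0.0004 0 -0.0004 0 0 0 0.4;-0.0004 0 -0.0004 0 0 0 0.5;-0.0004 0 -0.0004 0 0 0 0.6;-0.0004 0 -0.0004 0 0 0 0.7;-0.0004 0 -0.0004 0 0 0 0.8;-0.0004 0 -0.0004 0 0 0 0.8;-0.0004 0 -0.0004 0 0 0 0.8'
python3 - <<'E'
from h import *
st()
for n in ["side","wrist"]:
    p,d=robot.snapshot(n); p=np.ascontiguousarray(p[:,:,::-1])
    if n=="wrist": cv2.imwrite("pics/j_wrist.png",p)
    else: crop(p,250,150,200,150,4,f"pics/j_{n}.png")
E
```

```text
t: 10.9
position: [0.6421, 0.0197, 0.0516]
ee_rot: [3.142, 0.785, -1.569]
ft_force: [-0.2, -1.0, 0.5]
grip_width: 0.0792
t 10.9 p [0.6421 0.0197 0.0516] rpy [180.    45.   -89.91] F [-0.2 -1.   0.5] g 0.0792 j [ 0.32  0.95 -0.1   1.55 -0.8   1.05 -2.33]
```

View pics/j_wrist.png

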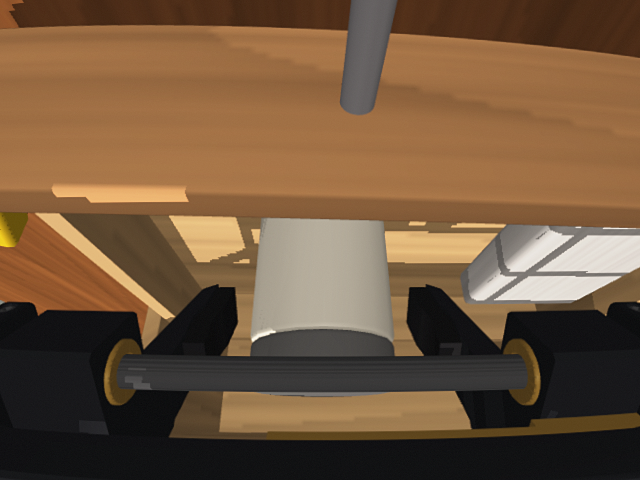

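View pics/j_side.png

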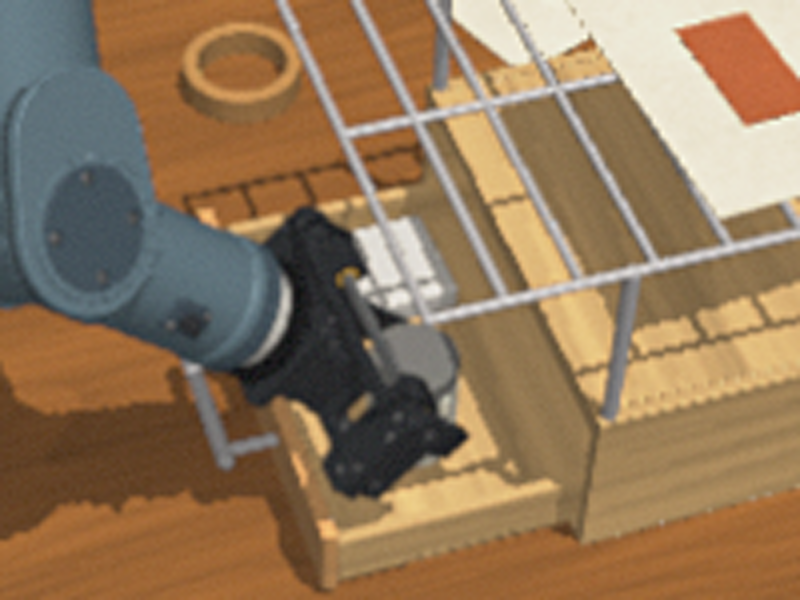

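Tub stands free, with gaps either side of it. Backing straight out along the tool axis.

```bash
python3 -m inch '0 0 -0.003 0 0 0 0.8;0 0 -0.009 0 0 0 0.8;0 0 -0.02 0 0 0 0.8;0 0 -0.035 0 0 0 0.8;0 0 -0.055 0 0 0 0.8;0 0 -0.08 0 0 0 0.8;0 0 -0.105 0 0 0 0.8;0 0 -0.13 0 0 0 0.8;0 0 -0.15 0 0 0 0.8;0 0 -0.17 0 0 0 0.8;0 0 -0.18 0 0 0 0.8;0 0 -0.18 0 0 0 0.8'
python3 - <<'E'
from h import *
st()
for n in ["scene","side","wrist"]:
    p,d=robot.snapshot(n); p=np.ascontiguousarray(p[:,:,::-1])
    if n=="wrist": cv2.imwrite("pics/k_wrist.png",p)
    else: crop(p,*((250,150) if n=="side" else (230,160)),200,150,4,f"pics/k_{n}.png")
E
```

```text
t: 12.0
position: [0.6431, -0.1113, 0.1811]
ee_rot: [-3.137, 0.782, -1.57]
ft_force: [0.3, -0.2, -0.0]
grip_width: 0.0795
t 12.0 p [ 0.6431 -0.1113  0.1811] rpy [-179.74   44.8   -89.93] F [ 0.3 -0.2 -0. ] g 0.0795 j [ 0.44  0.83 -0.02  1.39 -0.7   1.36 -2.4 ]
```

View pics/k_wrist.png

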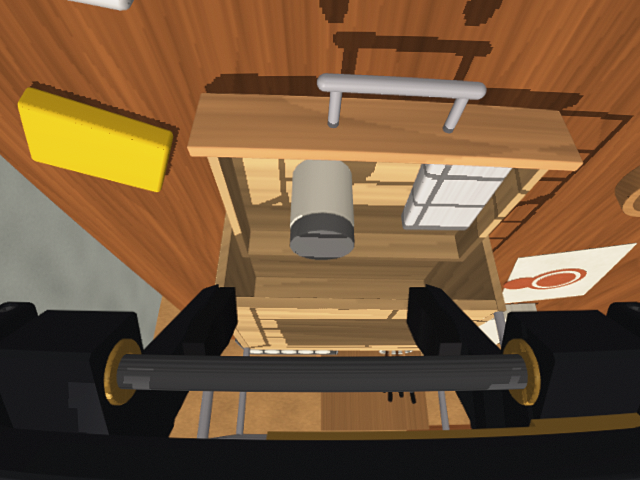

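View pics/k_side.png

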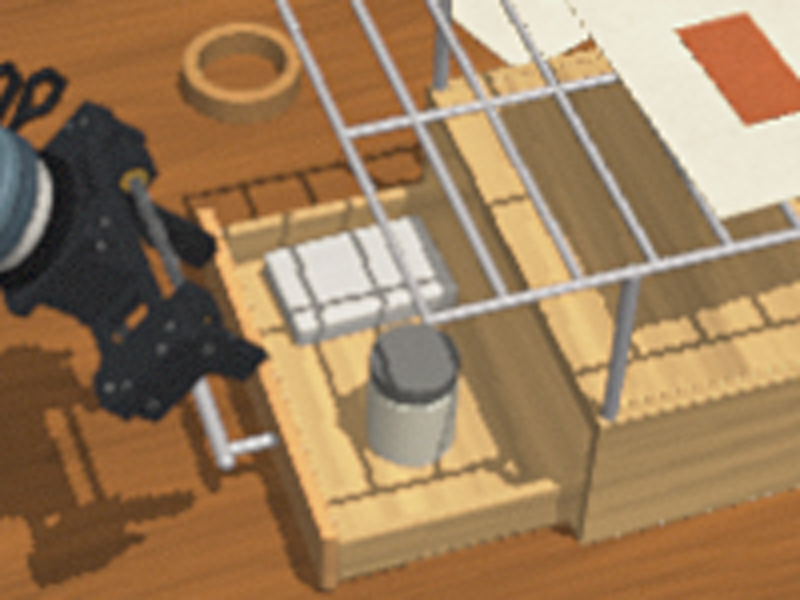

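View pics/k_scene.png

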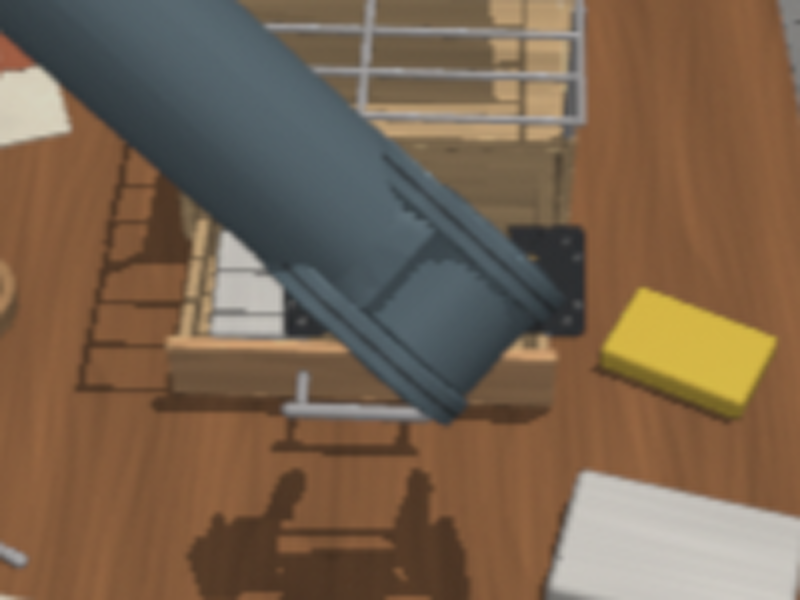

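Tub upright at wrist (322,210), beside the tin at (455,195). The drawer hasn't moved. Next: close the fingers and go to the panel face left of the handle.

```bash
python3 - <<'E'
from h import *
for p in [(.497,-.15,.12),(.497,-.13,.038)]: print(rel(p,goal(45,8)))
E
```

```text
(array([0.0719, 0.1449, 0.011 ]), array([-5.53,  0.06, -5.59]))
(array([0.1158, 0.1448, 0.083 ]), array([-5.53,  0.06, -5.59]))
```

```bash
python3 -m inch '0.01 0.015 0 -1 0 -1 0.5;0.02 0.035 0.002 -2 0 -2 0;0.03 0.06 0.004 -3 0 -3 -0.5;0.045 0.09 0.006 -4 0 -4 -1;0.06 0.115 0.008 -5.5 0 -5.5 -1;0.068 0.135 0.01 -5.5 0 -5.5 -1;0.072 0.145 0.011 -5.5 0 -5.5 -1;0.08 0.145 0.024 -5.5 0 -5.5 -1;0.092 0.145 0.044 -5.5 0 -5.5 -1;0.104 0.145 0.064 -5.5 0 -5.5 -1;0.113 0.145 0.079 -5.5 0 -5.5 -1;0.116 0.145 0.083 -5.5 0 -5.5 -1;0.116 0.145 0.083 -5.5 0 -5.5 -1;0.116 0.145 0.083 -5.5 0 -5.5 -1'
python3 - <<'E'
from h import *
st()
for n in ["side","wrist"]:
    p,d=robot.snapshot(n); p=np.ascontiguousarray(p[:,:,::-1])
    if n=="wrist": cv2.imwrite("pics/l_wrist.png",p)
    else: crop(p,250,150,200,150,4,f"pics/l_{n}.png")
E
```

```text
t: 13.32
position: [0.4981, -0.1306, 0.0384]
ee_rot: [-3.141, 0.786, -1.432]
ft_force: [0.2, 0.0, -0.3]
grip_width: 0.0001
t 13.32 p [ 0.4981 -0.1306  0.0384] rpy [-179.95   45.02  -82.05] F [ 0.2  0.  -0.3] g 0.0001 j [ 0.55  0.93 -0.03  1.65 -0.62  1.18 -2.05]
```

View pics/l_wrist.png

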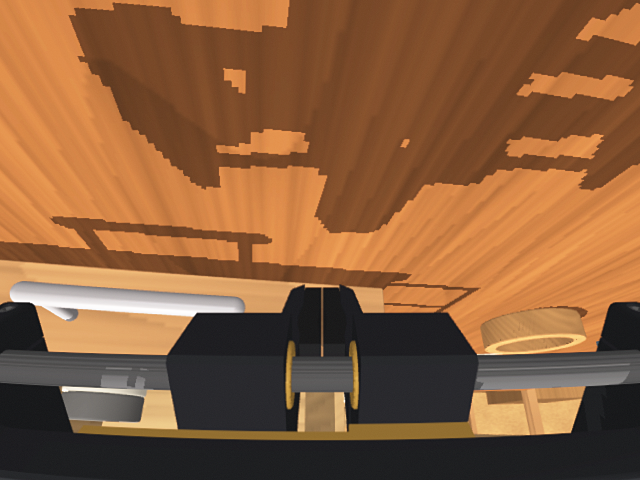

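View pics/l_side.png

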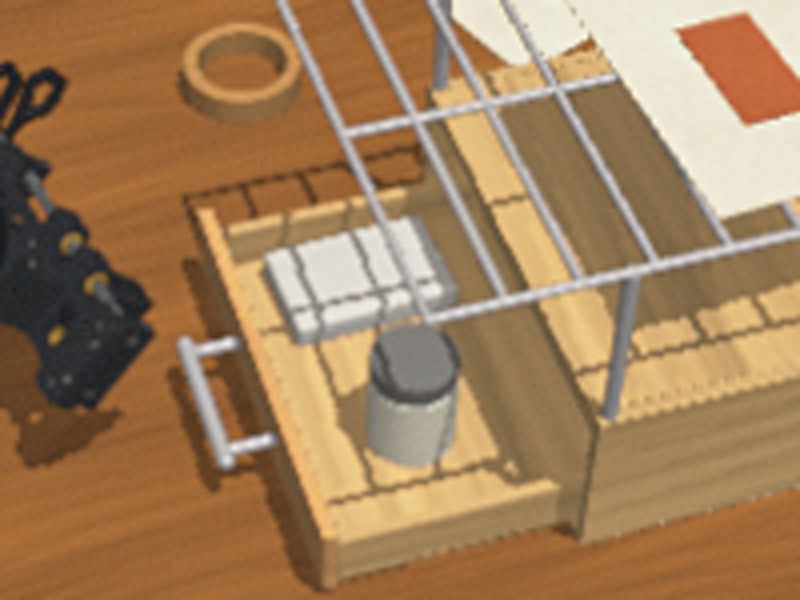

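Closed fingers point at the panel, clear of the handle's left end at wrist (240,305). The tub and tin are unchanged.

```bash
python3 - <<'E'
from h import *
for p in [(.491,-.09,.039),(.494,-.04,.039),(.496,.01,.039),(.497,.04,.039),(.498,.06,.039)]: print(p,rel(p,goal(45,8))[0])
E
```

```text
(0.491, -0.09, 0.039) [-0.0298  0.0015  0.0298]
(0.494, -0.04, 0.039) [-0.0645 -0.0083  0.0645]
(0.496, 0.01, 0.039) [-0.0994 -0.0171  0.0993]
(0.497, 0.04, 0.039) [-0.1203 -0.0222  0.1202]
(0.498, 0.06, 0.039) [-0.1343 -0.0259  0.1341]
```

```bash
python3 -m inch '-0.005 0 0.005 0 0 0 -1;-0.012 0.001 0.012 0 0 0 -1;-0.02 0.001 0.02 0 0 0 -1;-0.026 0.001 0.026 0 0 0 -1;-0.029 0.001 0.029 0 0 0 -1;-0.031 0.001 0.031 0 0 0 -1;-0.033 0.001 0.033 0 0 0 -1;-0.035 0 0.035 0 0 0 -1;-0.037 -0.001 0.037 0 0 0 -1;-0.039 -0.001 0.039 0 0 0 -1;-0.041 -0.002 0.041 0 0 0 -1;-0.043 -0.002 0.043 0 0 0 -1'
python3 - <<'E'
from h import *
st()
for n in ["side"]:
    p,d=robot.snapshot(n); p=np.ascontiguousarray(p[:,:,::-1])
    crop(p,250,150,200,150,4,f"pics/m_{n}.png")
E
```

```text
t: 14.42
position: [0.491, -0.0708, 0.0381]
ee_rot: [3.141, 0.785, -1.434]
ft_force: [0.3, -1.8, 0.3]
grip_width: 0.0001
t 14.42 p [ 0.491  -0.0708  0.0381] rpy [179.99  44.97 -82.17] F [ 0.3 -1.8  0.3] g 0.0001 j [ 0.5   0.89 -0.07  1.76 -0.67  1.09 -2.06]
```

View pics/m_side.png

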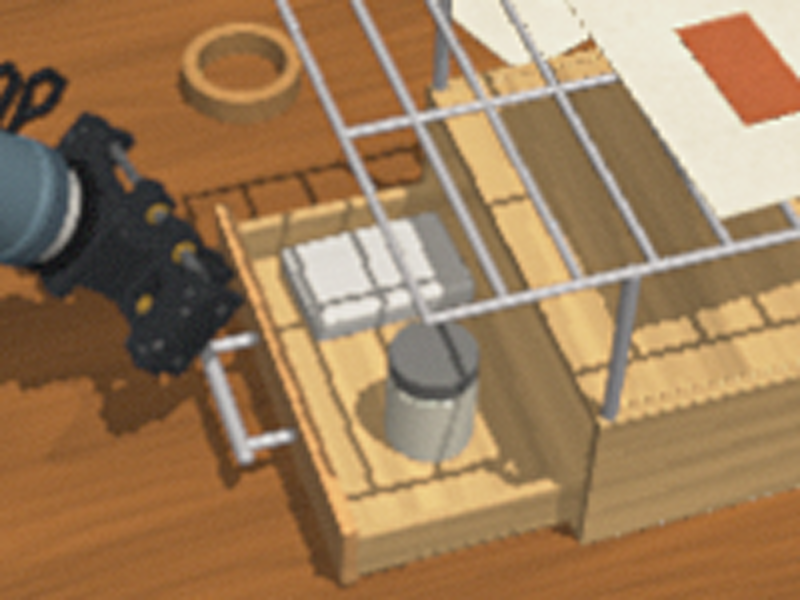

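Drawer moving smoothly, with tub and tin standing as before. Carrying on.

```bash
python3 -m inch '-0.001 0 0.001 0 0 0 -1;-0.003 -0.001 0.003 0 0 0 -1;-0.006 -0.002 0.006 0 0 0 -1;-0.009 -0.002 0.009 0 0 0 -1;-0.012 -0.003 0.012 0 0 0 -1;-0.015 -0.004 0.015 0 0 0 -1;-0.018 -0.005 0.018 0 0 0 -1;-0.021 -0.006 0.021 0 0 0 -1;-0.024 -0.006 0.024 0 0 0 -1;-0.027 -0.007 0.027 0 0 0 -1;-0.03 -0.008 0.03 0 0 0 -1;-0.033 -0.009 0.033 0 0 0 -1;-0.036 -0.009 0.036 0 0 0 -1;-0.039 -0.01 0.039 0 0 0 -1;-0.042 -0.011 0.042 0 0 0 -1;-0.045 -0.012 0.045 0 0 0 -1;-0.048 -0.013 0.048 0 0 0 -1;-0.051 -0.013 0.051 0 0 0 -1;-0.053 -0.014 0.053 0 0 0 -1;-0.054 -0.014 0.054 0 0 0 -1'
python3 - <<'E'
from h import *
st()
for n in ["scene","side","wrist"]:
    p,d=robot.snapshot(n); p=np.ascontiguousarray(p[:,:,::-1])
    if n=="wrist": cv2.imwrite("pics/n_wrist.png",p)
    else: crop(p,*((250,150) if n=="side" else (230,130)),200,150,4,f"pics/n_{n}.png")
E
```

```text
t: 16.13
position: [0.4944, 0.0077, 0.0383]
ee_rot: [-3.141, 0.786, -1.433]
ft_force: [0.8, -1.6, -0.3]
grip_width: 0.0001
t 16.13 p [0.4944 0.0077 0.0383] rpy [-179.99   45.02  -82.09] F [ 0.8 -1.6 -0.3] g 0.0001 j [ 0.42  0.87 -0.13  1.84 -0.74  0.98 -2.1 ]
```

View pics/n_side.png

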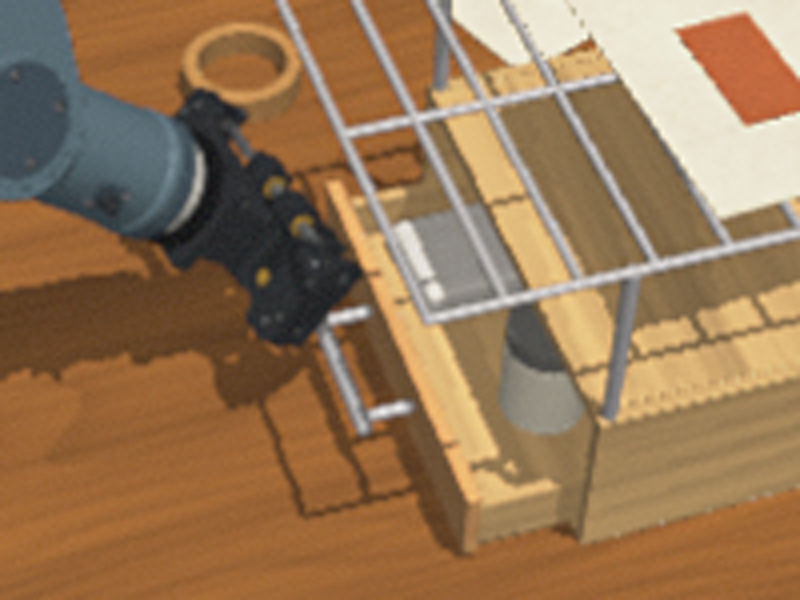

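View pics/n_scene.png

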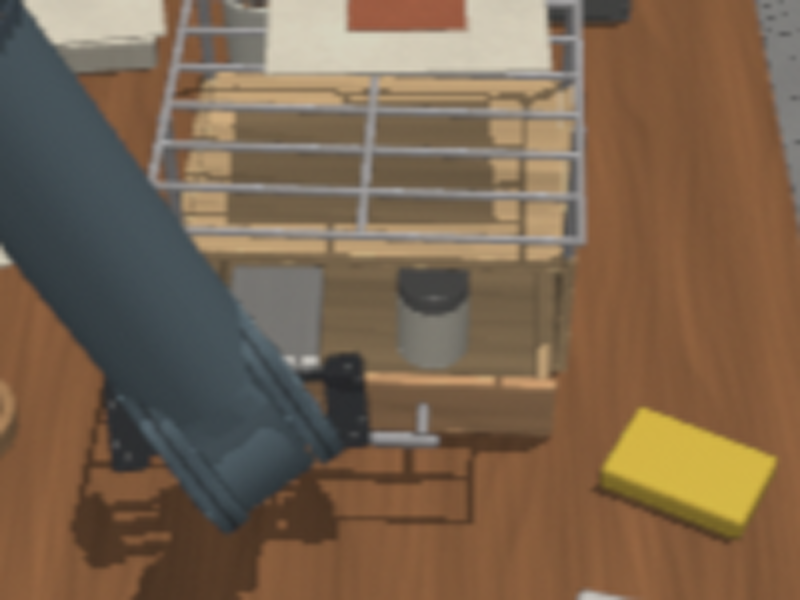

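```bash
python3 -m inch '-0.001 0 0.001 0 0 0 -1;-0.003 -0.001 0.003 0 0 0 -1;-0.006 -0.002 0.006 0 0 0 -1;-0.009 -0.002 0.009 0 0 0 -1;-0.012 -0.003 0.012 0 0 0 -1;-0.015 -0.004 0.015 0 0 0 -1;-0.018 -0.005 0.018 0 0 0 -1;-0.021 -0.006 0.021 0 0 0 -1;-0.024 -0.006 0.024 0 0 0 -1;-0.027 -0.007 0.027 0 0 0 -1;-0.03 -0.008 0.03 0 0 0 -1;-0.033 -0.009 0.033 0 0 0 -1;-0.035 -0.009 0.035 0 0 0 -1;-0.036 -0.009 0.036 0 0 0 -1;-0.037 -0.009 0.037 0 0 0 -1;-0.037 -0.009 0.037 0 0 0 -1'
python3 - <<'E'
from h import *
st()
for n in ["scene","side"]:
    p,d=robot.snapshot(n); p=np.ascontiguousarray(p[:,:,::-1])
    crop(p,*((250,150) if n=="side" else (230,130)),200,150,4,f"pics/o_{n}.png")
E
```

```text
t: 17.62
position: [0.4963, 0.0602, 0.0383]
ee_rot: [-3.141, 0.785, -1.433]
ft_force: [0.1, -0.5, 0.1]
grip_width: 0.0006
t 17.62 p [0.4963 0.0602 0.0383] rpy [-179.97   45.    -82.12] F [ 0.1 -0.5  0.1] g 0.0006 j [ 0.36  0.86 -0.17  1.88 -0.79  0.91 -2.12]
```

View pics/o_side.png

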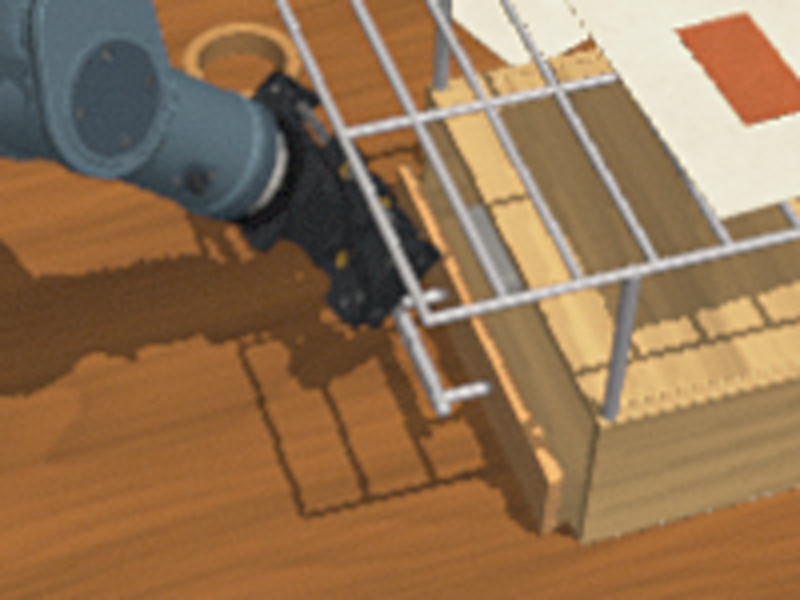

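View pics/o_scene.png

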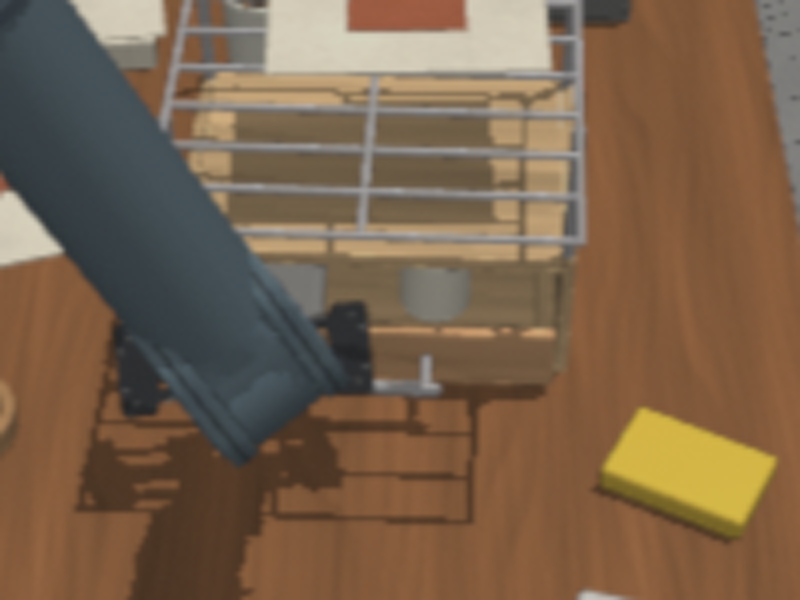

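```bash
python3 -m inch '-0.001 0 0.001 0 0 0 -1;-0.003 -0.001 0.003 0 0 0 -1;-0.005 -0.001 0.005 0 0 0 -1;-0.007 -0.002 0.007 0 0 0 -1;-0.008 -0.002 0.008 0 0 0 -1;-0.009 -0.002 0.009 0 0 0 -1;-0.01 -0.003 0.01 0 0 0 -1;-0.01 -0.003 0.01 0 0 0 -1'
python3 - <<'E'
from h import *
st()
for n in ["side"]:
    p,d=robot.snapshot(n); p=np.ascontiguousarray(p[:,:,::-1])
    crop(p,320,180,100,110,6,f"pics/p_{n}.png")
E
```

```text
t: 18.38
position: [0.4968, 0.0734, 0.038]
ee_rot: [3.141, 0.784, -1.434]
ft_force: [-1.5, -6.1, 3.4]
grip_width: 0.0
t 18.38 p [0.4968 0.0734 0.038 ] rpy [179.95  44.92 -82.18] F [-1.5 -6.1  3.4] g 0.0 j [ 0.34  0.85 -0.18  1.89 -0.8   0.89 -2.13]
```

View pics/p_side.png

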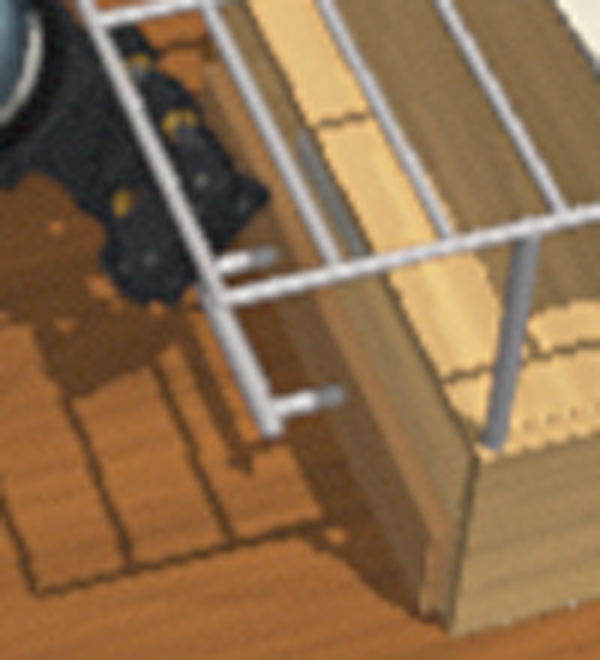

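Force rose to 6 N and the panel looks about its own thickness proud of the unit. I'll press a little more to confirm the stop.

```bash
python3 -m inch '-0.001 0 0.001 0 0 0 -1;-0.002 -0.0005 0.002 0 0 0 -1;-0.002 -0.0005 0.002 0 0 0 -1;-0.002 -0.0005 0.002 0 0 0 -1;-0.002 -0.0005 0.002 0 0 0 -1'
python3 -m inch '-0.001 0 0.001 0 0 0 -1;-0.001 0 0.001 0 0 0 -1;-0.001 0 0.001 0 0 0 -1'
```

```text
t: 18.85
position: [0.4969, 0.0739, 0.0378]
ee_rot: [3.14, 0.782, -1.436]
ft_force: [-3.3, -13.9, 7.6]
grip_width: 0.0006
t: 19.1
position: [0.4969, 0.0741, 0.0377]
ee_rot: [3.141, 0.78, -1.437]
ft_force: [-4.9, -18.2, 10.1]
grip_width: 0.0003
```

Hard stop at 18 N with no more travel. Backing off along the tool axis.

```bash
python3 -m inch '0.002 0 -0.002 0 0 0 -1;0.004 0 -0.004 0 0 0 -1;0.006 0 -0.008 0 0 0 -1;0.008 0 -0.016 0 0 0 -1;0.008 0 -0.03 0 0 0 -1;0.008 0 -0.05 0 0 0 -1;0.008 0 -0.075 0 0 0 -1;0.008 0 -0.1 0 0 0 -1;0.008 0 -0.125 0 0 0 -1;0.008 0 -0.15 0 0 0 -1;0.008 0 -0.175 0 0 0 -1;0.008 0 -0.2 0 0 0 -1;0.008 0 -0.22 0 0 0 -1;0.008 0 -0.22 0 0 0 -1;0.008 0 -0.22 0 0 0 -1'
python3 - <<'E'
from h import *
st()
for n in ["scene","side","wrist"]:
    p,d=robot.snapshot(n); p=np.ascontiguousarray(p[:,:,::-1]);np.save(f"pics/q_{n}.npy",d)
    cv2.imwrite(f"pics/q_{n}.png",p)
    if n=="side": crop(p,290,150,150,150,4,f"pics/q2_{n}.png")
E
```

```text
t: 20.35
position: [0.5194, -0.0811, 0.1884]
ee_rot: [-3.14, 0.785, -1.433]
ft_force: [0.2, 0.6, -0.2]
grip_width: 0.0008
t 20.35 p [ 0.5194 -0.0811  0.1884] rpy [-179.92   44.97  -82.1 ] F [ 0.2  0.6 -0.2] g 0.0008 j [ 0.48  0.69 -0.05  1.68 -0.63  1.32 -2.24]
```

View pics/q_wrist.png

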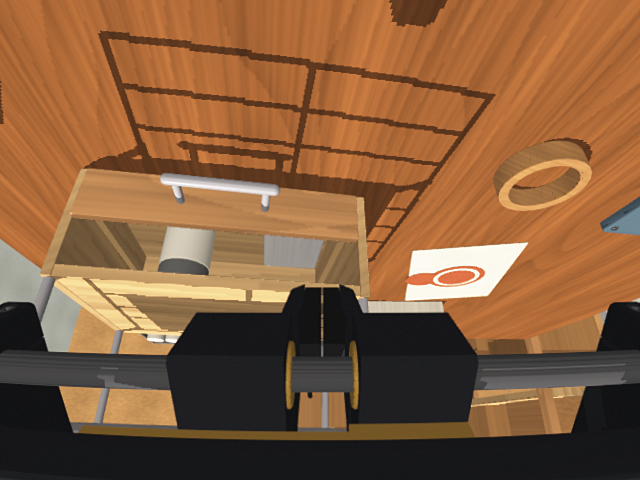

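View pics/q2_side.png

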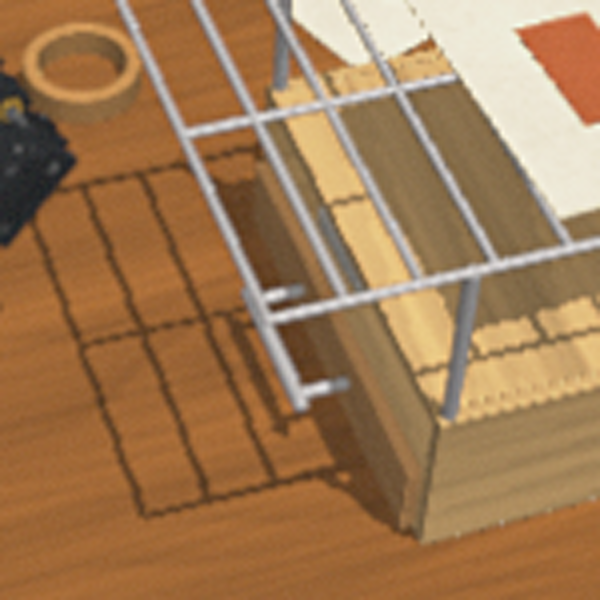

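View pics/q_scene.png

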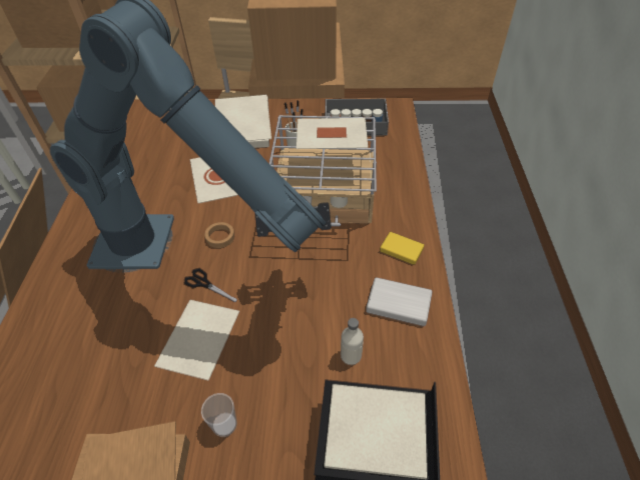

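```bash
python3 - <<'E'
from h import *
q=lambda x,y:(290+x/4-.375,150+y/4-.375)
print("handle R",atz("side",[q(302,403)],.038), "was R .645,-.118")
print("unit front bottom",atz("side",[q(421,542)],0.0),"panel bottom",atz("side",[q(403,528)],0.006))
print("unit front top right",atz("side",[q(440,420)],0.122))
E
```

```text
handle R [[0.64899279 0.0392505  0.038     ]] was R .645,-.118
unit front bottom [[0.75118935 0.08047063 0.        ]] panel bottom [[0.74112723 0.07194302 0.006     ]]
unit front top right [[0.75042026 0.08009644 0.122     ]]
```

The handle is 45 mm in front of the unit's face, the fully shut figure. In the wrist view the tub stands at about (187,250) and the tin lies flat beside it at (290,250). Bottle and cup are where they started. Handing in.

```bash
python3 - <<'E'
from plant import robot
print(robot.hand_in())
E
```

```text
the job is handed in; nothing more can be done
None
```

The tub is standing on the drawer floor beside the tin, the drawer is shut, and the job is handed in at about 20.5 s of the 48 s allowed. I gripped the tub with the tool leaning 45°, set it down under the rack, let go, and eased the drawer in at about 0.05 m/s. I pushed on the front panel left of the handle instead of on the handle itself.

**Last checks:**
- **Drawer:** it met a hard stop at about 18 N. After I backed off, the handle measured about 45 mm in front of the unit's face, which matches fully shut to within the 2 mm calibration.
- **Tub and tin:** in the last wrist picture the tub stands upright and the tin lies flat beside it. That was judged by eye, not measured.
- **Glue bottle and cups:** the bottle and water cup are at the same places in the scene picture as at the start. I only glanced at the brush cup, which the arm never went near.
- **Robot:** it was clear of everything, with about zero force at the wrist.

No check failed or disagreed.

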